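# Pull out the parts drawer and file two loose fittings with their kind

## Robot

A 6-joint arm with a two-finger parallel gripper is mounted at the origin on the work surface. World frame = base frame: x ahead of the robot, y to its left, z up, the work surface at z = 0. Lengths are in mm, angles in degrees, forces in N, time in s.
With the tool pointing down it reaches from about 300 to 850 mm from the base axis. Payload 4.2 kg.
Tool frame: the origin (TCP) lies at the very end of the fingers, on their centre line; the grasp point (between the pads) lies 19 mm behind it; z points along the fingers, y is the line along which they close (so a half turn about z gives the same grasp; the last joint's range is limited). The gripper opens to 91 mm and grips with 3 to 60 N. Pads are 32 mm wide; open, the fingers measure 118 mm over their backs; the gripper's body (76 mm by 178 mm) begins 60 mm behind the grasp point.
Start: joints at [-75.63, 18.312, 89.639, -0, 72.044, -1.146], TCP at [153.816, -554.061, 213.976] pointing down, gripper open.
Joint ranges: [-177.97, 177.97], [-48.28, 115.42], [12.27, 149.76], [-77.06, 257.06], [2.81, 150.46], [-146.56, 146.56]. Speed limits (degrees/s): [147.25, 147.25, 180, 180, 180, 180].

## Interface

Orientations are given as [roll, pitch, yaw] about the fixed x, y, z axes, in that order (R = Rz(yaw) Ry(pitch) Rx(roll)).
In Python, from workcell import env, eyes gives the robot as it stands.
- The arm moves only by the tool send_rows, never from a script. Its argument "targets" is text: rows parted by semicolons, each of 7 numbers parted by spaces: the shift along the tool's x, y, z in m, then the turn, a rotation vector about the tool's x, y, z in degrees, then the opening in per cent of the stroke, from 0 (shut) to 100 (fully open). A call has 1 to 12 rows; each row is the pose to reach, as a shift and turn from the pose commanded when the call began, along the tool's axes at that moment; what a row does not reach only later rows make up. A row lasts 1/12 s, in which the tool goes at most 41.7 mm and 7.16 degrees, less where a joint would pass 70% of its speed; a pose out of reach is approached as far as the arm can. A call with a gripper value outside its range is refused whole. The fingers move at their own pace and stop on an object; "grip_force" is the grip in N (left out, the last holds). Time passes only in rows, so rows that repeat a pose let the fingers close. It gives the time, the measured TCP pose, the force, the opening and the grip force at its end, in the units of the state.
- env.state(): the state, without advancing time (a new reading comes with each control period).
- eyes.grab_frame(name): name is "scene" or "top" or "wrist"; returns a dict with "image" (400x640x3 uint8, blue, green, red), "fovy" (degrees; the focal length in pixels is half the picture's height over the tangent of half this angle, whatever the lens; pixels are square), "cx", "cy" (the principal point, pixels), "eye" and "attitude" of the camera in the world. Camera axes: x right, y up, looking along -z (the intrinsics and any distortion apply to the point x, -y, -z); pixel columns grow to the right and rows downward; lengths in mm; the calibration is good to about 2 mm. A picture is of the moment at which its call begins. There is no depth.
- env.job_done(): hands the job in; it is judged then, once.
The state is a dict: "time_s": time; "qpos": joint angles; "qvel": joint speeds; "effort": joint torques, N m; "ee_pos": TCP position; "ee_rot": TCP orientation; "force": force on the tool from outside, world axes, zero at the start; "torque": the same for the moment, N m; "gripper_width": finger opening in mm; "gripper_force": force on a finger pad.
Only numpy, scipy, OpenCV 4.12 (cv2) and the standard library are available. Lean on these libraries where they do the work, as an engineer would, in place of code of your own. Each camera call takes 0.05 s, during which the arm holds its last target. There are 200 camera calls.

## Task

Pull the top drawer of the grey bench cabinet all the way out to its stop. Then put the loose round knob and the loose bar pull from the bench into it, each in the bay that already holds one of its own kind, standing on its own foot or feet on the drawer's bottom as it stands on the bench now. Leave the drawer fully out and do not disturb the glue bottle, the screwdriver or the sanding block.

Things in the scene. Friction and masses are not known exactly. Their poses are not given: they have to be found in the camera images.
- cab: grey two-drawer bench cabinet, 240 deep (x) x 220 wide (y) x 150 high, fixed to the bench; origin at the centre of its underside, its drawers face its own -x; its top is 150 above the bench, its front face 120 from the origin
- cab_drawer0 (a joint): the top drawer's travel in metres: 0 shut, grows as it slides out along the cabinet's -x, stop at 0.166; it stays where it is left and starts shut or a little ajar
- cab_drawer0_handle (a point): middle of the top drawer's handle: a level round steel bar 11 thick, 110 long along the cabinet's y, axis 35 in front of the drawer's face (29 free behind the bar), 112 above the bench, 38 below the cabinet's top; its two posts are 47 either side of the middle; moves with the drawer. The lower drawer has the same handle 63 below
- drawer_floor (a point): on the upper face of the top drawer's bottom (85 above the bench), at the middle of the inside, 195 long (x) x 178 wide (y); moves with the drawer, axes as the cabinet's. A divider 6 thick, 40 high runs along x through it and makes a left (+y) and a right (-y) bay, each 86 wide; outer walls stand 43 above the floor, the front panel 51
- bay_left (a point): on the floor of the left (+y) bay, middle of its width, 42 behind the inside of the front wall: free floor to set a part on; moves with the drawer. With the drawer fully out, the bay is clear of the cabinet to 102 behind this point
- bay_right (a point): the same point of the right (-y) bay
- loose_knob: loose round aluminium drawer knob on the bench: head 36 across from 15 to 24 above the foot, foot 28 across, 28 high, 50 g; origin at the centre of its underside, z up its axis
- loose_pull: loose aluminium bar pull (bridge-shaped handle) on the bench: bar 70 long (x) x 16 wide (y), its underside 15 and its top 27 above the bench, on two feet 14 x 16 near its ends, 50 g; origin below the middle of the bar at the level of the feet's underside
- drawer_knob: a knob like the loose one, standing in one of the two bays of the top drawer, towards the rear; its origin as there
- drawer_pull: a bar pull like the loose one, standing crosswise in the other bay of the top drawer, towards the rear; its origin as there
- glue: bystander: white glue bottle, 56 across, 150 high, standing on the bench; origin at the centre of its underside
- driver: bystander: black-handled screwdriver, 180 long, 26 thick, lying on the bench along its own x; origin under its middle
- sander: bystander: cork sanding block 55 x 100 x 28 lying on the rear of the cabinet's top; origin at the centre of its underside
Things that resemble listed ones, but are neither listed nor needed, are in the scene too. What is shaped like the loose_knob but pink or purple is not meant.

How it is judged:
By the outcome, as a careful person would: the job done as asked, in the order asked, and still so for the second after the job is handed in, with the robot touching nothing.
It also fails if it takes over 72 s, if anything falls off the work surface, if the arm or the gripper's body presses on something with over 40 N, if the wrist force passes 120 N, or if a joint passes its speed limit or range.

## Working session

There is one attempt and no reset: what is moved stays moved. The work goes in short steps, Python scripts to look and compute and a tool call to move; the robot and the scene stay as the last step left them, time stands still between calls to the robot, and variables do not carry over. Pictures are saved under pics/ and viewed, at most 11 in all, crops included, and the job is handed in when it is done.

Besides the shell and the picture viewer there is one more tool, called after "Request:" as a command line: name --argument value ..., lists and objects as JSON in quotes. send_rows: Moves the arm, as the interface text tells. Its arguments: {"type":"object","properties":{"targets":{"type":"string"},"grip_force":{"type":"number"}},"required":["targets"]}

```bash
ls; mkdir -p pics; python3 - <<'E'
from workcell import env, eyes
import cv2
print(env.state())
for n in ("scene","top","wrist"):
    f=eyes.grab_frame(n); cv2.imwrite(f"pics/{n}0.png",f["image"])
    print(n,{k:v for k,v in f.items() if k!="image"})
E
```

```text
pics
{'time_s': 0.0, 'qpos': array([-7.56290367e+01,  1.83514708e+01,  8.97086497e+01, -7.98027216e-07,
        7.20418718e+01, -1.14584596e+00]), 'qvel': array([-0.01443918, -0.04315491, -0.00348318,  0.00065941, -0.06771487,
       -0.05856198]), 'effort': array([-2.67892086e-03, -4.12458980e+01, -2.31973118e+01,  7.25192553e-02,
        4.57534462e-02, -1.36464464e-04]), 'ee_pos': array([ 153.69836851, -553.5437799 ,  213.10677565]), 'ee_rot': array([-1.79898028e+02, -2.03882531e-03,  1.55168077e+01]), 'force': array([-0.60692652, -0.26589812, -0.11172335]), 'torque': array([0.01907126, 0.05712275, 0.00506108]), 'gripper_force': 0.0, 'gripper_width': 90.94188089007156}
scene {'fovy': 57.24790180108798, 'cx': 315.85195899328687, 'cy': 205.52062434802588, 'eye': array([1067.97899636, -381.02389142,  838.39270354]), 'attitude': array([40.49411118,  0.5415018 , 51.86899491])}
top {'fovy': 44.984940913563904, 'cx': 315.15383729281166, 'cy': 197.77287798126565, 'eye': array([ 389.80298661,  -12.51117001, 1273.11038626]), 'attitude': array([ 1.01411596e+01,  6.01040230e-02, -9.15911250e+01])}
wrist {'fovy': 61.0635872133581, 'cx': 327.5880902056245, 'cy': 202.78013623124244, 'eye': array([ 219.97039921, -535.50867898,  383.97319769]), 'attitude': array([-1.42720485e+01,  6.35198001e-02, -7.45153723e+01])}
```

View pics/top0.png

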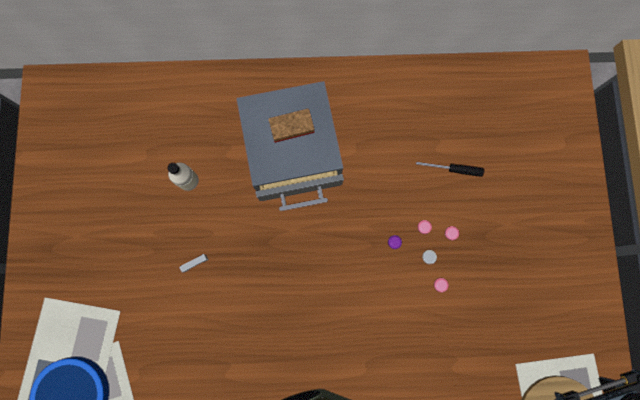

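View pics/scene0.png

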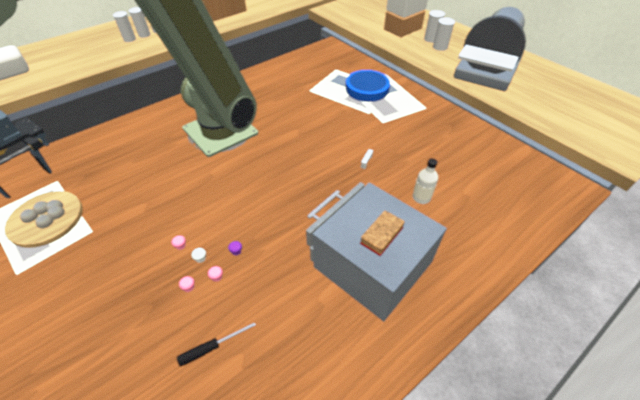

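Top view: cabinet top corners are near (238,97), (324,83), (341,160) and (254,188), with the handle bar running (280,208)–(326,201) and the drawer slightly ajar. The grey knob is at (429,257), the bar pull at (193,263), the glue at (183,177) and the driver at (452,168). Scene view: knob at (199,255), pull at (367,158), handle at about (326,205).

```bash
cat > h.py <<'E'
import numpy as np, cv2
from scipy.spatial.transform import Rotation as R
from workcell import env, eyes
def rot(a): return R.from_euler('xyz',a,degrees=True).as_matrix()
def grab(n,save=None):
    f=eyes.grab_frame(n)
    if save: cv2.imwrite(f"pics/{save}.png",f["image"])
    return f
def ray(f,p):
    F=200/np.tan(np.radians(f["fovy"])/2)
    d=np.array([(p[0]-f["cx"])/F,-(p[1]-f["cy"])/F,-1.])
    d=rot(f["attitude"])@d
    return np.array(f["eye"]),d/np.linalg.norm(d)
def plane(f,p,z):
    o,d=ray(f,p); return o+d*(z-o[2])/d[2]
def tri(fa,pa,fb,pb):
    (o,d),(q,e)=ray(fa,pa),ray(fb,pb)
    s=np.linalg.lstsq(np.c_[d,-e],q-o,rcond=None)[0]
    a,b=o+s[0]*d,q+s[1]*e
    return (a+b)/2,np.linalg.norm(a-b)
def proj(f,P):
    F=200/np.tan(np.radians(f["fovy"])/2)
    c=rot(f["attitude"]).T@(np.array(P)-f["eye"])
    return np.array([f["cx"]+F*c[0]/-c[2],f["cy"]-F*c[1]/-c[2]])
def blobs(f,box,smax=60,vmin=130,amin=15):
    x0,y0,x1,y1=box
    hsv=cv2.cvtColor(f["image"][y0:y1,x0:x1],cv2.COLOR_BGR2HSV)
    m=cv2.inRange(hsv,(0,0,vmin),(180,smax,255))
    out=[]
    for c in cv2.findContours(m,cv2.RETR_EXTERNAL,cv2.CHAIN_APPROX_NONE)[0]:
        if cv2.contourArea(c)>=amin:
            r=cv2.minAreaRect(c); b=cv2.boxPoints(r)+[x0,y0]
            M=cv2.moments(c); out.append((cv2.contourArea(c),np.array([M["m10"]/M["m00"]+x0,M["m01"]/M["m00"]+y0]),b))
    return sorted(out,key=lambda t:-t[0])
E
python3 - <<'E'
from h import *
np.set_printoptions(precision=1,suppress=True)
t=grab("top");s=grab("scene")
B={}
for n,bt,bs in (("knob",(410,240,450,275),(185,243,212,268)),("pull",(170,245,220,280),(355,145,380,172)),("handle",(272,186,332,214),(300,185,352,225))):
    for f,b in ((t,bt),(s,bs)):
        B[n,f is t]=bl=blobs(f,b); print(n,"top" if f is t else "scene",[(a,c,bx.tolist()) for a,c,bx in bl[:3]])
for n in("knob","pull"):
    print(n,tri(t,B[n,1][0][1],s,B[n,0][0][1]), plane(t,B[n,1][0][1],26))
for p in B["pull",1][0][2]: print(plane(t,p,27))
# cab top edges & tops
for p in ((238,97),(324,83),(254,188),(341,160)): print(p,plane(t,p,150))
for nm,f,(x0,y0,x1,y1) in(("t",t,(150,60,350,290)),("s",s,(290,120,470,320))):
    cv2.imwrite(f"pics/c{nm}.png",cv2.resize(f["image"][y0:y1,x0:x1],None,fx=2.5,fy=2.5,interpolation=cv2.INTER_CUBIC))
a,b=[cv2.imread(f"pics/c{k}.png") for k in "ts"]; h=min(len(a),len(b)); 
o=np.hstack([a[:500,:500],b[:500]]); print(o.shape); cv2.imwrite("pics/c.png",cv2.resize(o,(800,int(800*o.shape[0]/o.shape[1]))))
E
```

```text
knob top [(138.5, array([429.3, 256.5]), [[423.0, 250.0], [436.0, 250.0], [436.0, 263.0], [423.0, 263.0]])]
knob scene [(142.5, array([198.5, 254.3]), [[191.0, 248.0], [205.0, 248.0], [205.0, 261.0], [191.0, 261.0]])]
pull top [(145.5, array([192.2, 262.7]), [[178.5488042831421, 266.342737197876], [203.15401458740234, 253.39262676239014], [206.06073760986328, 258.91540336608887], [181.45552825927734, 271.8655128479004]])]
pull scene [(96.0, array([366.3, 157.7]), [[358.5668773651123, 165.12738800048828], [368.1974506378174, 147.47133827209473], [373.9426746368408, 150.6050968170166], [364.31210136413574, 168.26114654541016]])]
handle top [(147.0, array([303.4, 202. ]), [[277.36034297943115, 194.6704626083374], [323.6322784423828, 186.14668369293213], [326.43602752685547, 201.36704540252686], [280.1640930175781, 209.8908233642578]])]
handle scene [(1011.0, array([333.8, 210.1]), [[308.0, 190.0], [351.0, 190.0], [351.0, 224.0], [308.0, 224.0]])]
knob (array([ 452.6, -305.2,   20.7]), np.float64(4.476148728134069)) [ 451.5 -306.1   26. ]
pull (array([453. , 304.1,  18.2]), np.float64(0.21965911779648067)) [452.7 302.2  26. ]
[444.4 336.7  27. ]
[475.6 274.2  27. ]
[461.3 266.6  27. ]
[430.2 328.9  27. ]
(238, 97) [847.1 165.4 150. ]
(324, 83) [877.6 -46.7 150. ]
(254, 188) [618.2 127.4 150. ]
(341, 160) [680.8 -81.4 150. ]
(500, 950, 3)
```

View pics/c.png

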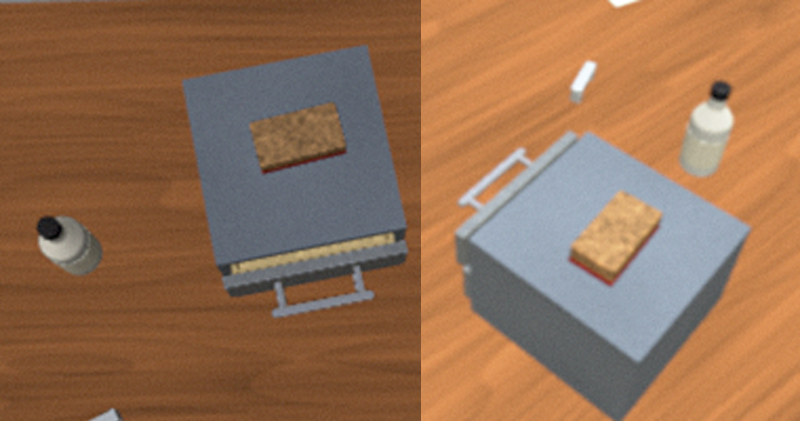

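Crop: cabinet top front corners are at top-image (252.6,186) and (342,168), rear at (237.4,98) and (324.3,82). The handle bar runs from (280,208) to (327,200) in top, and from (309,216) to (340,193) in scene. The drawer is slightly ajar, and its rear is still inside the cabinet.

```bash
python3 - <<'E'
from h import *
np.set_printoptions(precision=1,suppress=True)
t=grab("top");s=grab("scene")
C=[plane(t,p,150)[:2] for p in ((252.6,186),(342,168.3),(324.3,82),(237.4,98))]
print(C,[np.linalg.norm(C[i]-C[i-3]) for i in range(4)])
for e in (C[0]-C[1],C[3]-C[2]): print(np.degrees(np.arctan2(-e[0],e[1])))
for e in (C[3]-C[0],C[2]-C[1]): print(np.degrees(np.arctan2(e[1],e[0])))
hl,dl=tri(t,(280.2,208.2),s,(309,216.4)); hr,dr=tri(t,(327.2,199.7),s,(340.4,192.7))
print(hl,dl,hr,dr,np.linalg.norm(hl-hr))
for p in ((280.2,208.2),(327.2,199.7)): print(plane(t,p,115))
# glue/driver for scale
st=env.state();print(st["time_s"],st["ee_pos"])
E
```

```text
[array([623.2, 130.7]), array([660.3, -83. ]), array([880.1, -47.5]), array([844.5, 166.9])] [np.float64(216.85562584211578), np.float64(222.66034643791969), np.float64(217.32300387100364), np.float64(224.29910472743006)]
9.867586186069436
9.43413687782736
9.283411475924051
9.160437054943767
[564.7  34.   44.2] 87.60937835667072 [606.9  -9.  187.4] 89.68690052510665 155.3610007017815
[573.6  68.4 115. ]
[591.3 -46.2 115. ]
0.35 [ 153.8 -554.   213.8]
```

```bash
python3 - <<'E'
from h import *
np.set_printoptions(precision=1,suppress=True)
t=grab("top");s=grab("scene")
hl,dl=tri(t,(280.2,208.2),s,(340.4,192.7)); hr,dr=tri(t,(327.2,199.7),s,(309,216.4))
print(hl,dl,hr,dr,np.linalg.norm(hl-hr),(hl+hr)/2)
e=hl-hr; print(np.degrees(np.arctan2(-e[0],e[1])))
E
```

```text
[577.4  73.  109.5] 10.078057980321704 [593.3 -43.4 114. ] 6.706902105816108 117.5764635411995 [585.3  14.8 111.7]
7.78134631890038
```

```bash
cat >> h.py <<'E'
def go(x,y,z,yaw):
    "shift (m) and turn (deg) in tool axes from the measured pose to a tool-down pose"
    s=env.state(); M=rot(s["ee_rot"]); T=rot([180,0,yaw])
    d=M.T@(np.array([x,y,z])-s["ee_pos"])/1000
    r=R.from_matrix(M.T@T).as_rotvec(degrees=True)
    print("at",np.round(s["ee_pos"],1),np.round(s["ee_rot"],1),"t",round(s["time_s"],2),"w",round(s["gripper_width"],1))
    print("shift",np.round(d,4),"turn",np.round(r,2),"rows",round(np.linalg.norm(d)/.0417,1),round(np.linalg.norm(r)/7.16,1))
E
python3 -c "
from h import *
go(570,5,250,99.4)"
```

```text
at [ 153.8 -554.   213.9] [-180.     0.    15.5] t 0.45 w 91.5
shift [ 0.5506 -0.4273 -0.0361] turn [-1.000e-02 -0.000e+00 -8.389e+01] rows 16.7 11.7
```

Request:
send_rows --targets "0.55 -0.427 -0.036 0 0 -83.9 40;0.55 -0.427 -0.036 0 0 -83.9 40;0.55 -0.427 -0.036 0 0 -83.9 40;0.55 -0.427 -0.036 0 0 -83.9 40;0.55 -0.427 -0.036 0 0 -83.9 40;0.55 -0.427 -0.036 0 0 -83.9 40;0.55 -0.427 -0.036 0 0 -83.9 40;0.55 -0.427 -0.036 0 0 -83.9 40;0.55 -0.427 -0.036 0 0 -83.9 40;0.55 -0.427 -0.036 0 0 -83.9 40;0.55 -0.427 -0.036 0 0 -83.9 40;0.55 -0.427 -0.036 0 0 -83.9 40"

```text
time_s: 1.45
ee_pos: [452.8, -151.6, 240.2]
ee_rot: [180.0, 0.0, 99.7]
force: [0.7, -1.1, -0.8]
gripper_width: 37.0
gripper_force: 0.0
```

```bash
python3 -c "
from h import *
go(570,5,250,99.4)"
```

```text
at [ 452.8 -151.6  240.2] [180.    0.   99.7] t 1.45 w 37.0
shift [ 0.1345  0.142  -0.0098] turn [0.04 0.04 0.35] rows 4.7 0.0
```

Request:
send_rows --targets "0.134 0.142 -0.01 0 0 0.3 40;0.134 0.142 -0.01 0 0 0.3 40;0.134 0.142 -0.01 0 0 0.3 40;0.134 0.142 -0.01 0 0 0.3 40;0.134 0.142 -0.01 0 0 0.3 40;0.134 0.142 -0.01 0 0 0.3 40;0.134 0.142 -0.01 0 0 0.3 40;0.134 0.142 -0.01 0 0 0.3 40"

```text
time_s: 2.12
ee_pos: [569.6, 1.6, 249.5]
ee_rot: [-179.9, 0.0, 99.1]
force: [0.2, 0.3, 0.6]
gripper_width: 36.5
gripper_force: 0.0
```

```bash
python3 -c "
from h import *
f=grab('wrist','w1'); print(f['eye'],f['attitude'])
for P in ([577.4,73,112],[593,-43,112],[585,15,112],[623,131,150],[660,-83,150]): print(P,proj(f,P))
go(570,5,250,99.4)"
```

```text
[558.08156849  70.00393606 420.20462477] [-14.36218429   0.02312851   9.09872963]
[577.4, 73, 112] [349.93101899 116.06523491]
[593, -43, 112] [344.90836127 241.07289617]
[585, 15, 112] [347.08988896 181.43242538]
[623, 131, 150] [428.03351976  45.81016759]
[660, -83, 150] [413.20118398 308.97624878]
at [569.4   1.1 249.7] [-180.     0.    99.1] t 2.17 w 36.4
shift [ 0.0037  0.0012 -0.0003] turn [-0.04  0.02 -0.33] rows 0.1 0.0
```

View pics/w1.png

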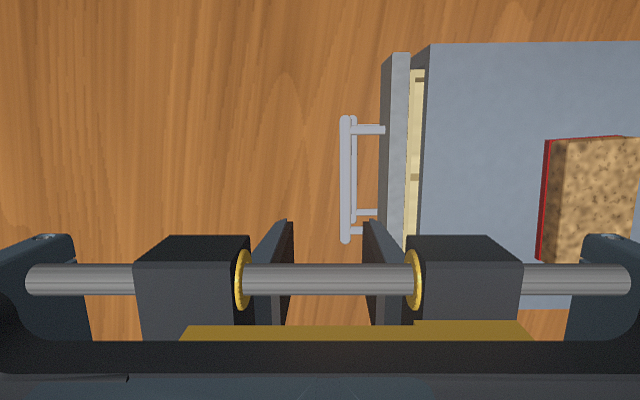

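Wrist view: the upper handle bar runs from (346,116) to (345,243), about 340–351 across. The lower drawer's handle shows behind it, ending around (351,116)–(357,222).

```bash
python3 -c "
from h import *
f=grab('wrist')
g=cv2.cvtColor(f['image'],cv2.COLOR_BGR2HSV)
for r in (120,145,170,200,225,238): print(r,[tuple(g[r,c,1:]) for c in range(336,362,2)])
a,b=plane(f,(345.5,116),112),plane(f,(345,243),112)
print(a,b,np.linalg.norm(a-b),(a+b)/2,np.degrees(np.arctan2(b[0]-a[0],a[1]-b[1])))
# front panel top edges
for p in ((393,52),(384,240),(430,43),(415,240)): print(plane(f,p,136),plane(f,p,150))
" | tr -d '\n' | sed 's/np.uint8//g'
```

```text
120 [((147), (170)), ((168), (168)), ((4), (173)), ((14), (176)), ((14), (181)), ((16), (179)), ((16), (177)), ((14), (160)), ((14), (183)), ((16), (180)), ((6), (172)), ((150), (161)), ((146), (157))]145 [((147), (175)), ((166), (177)), ((9), (171)), ((16), (178)), ((14), (181)), ((17), (182)), ((14), (176)), ((16), (157)), ((15), (185)), ((16), (180)), ((5), (170)), ((144), (159)), ((141), (164))]170 [((147), (172)), ((153), (170)), ((11), (167)), ((16), (179)), ((17), (181)), ((13), (179)), ((14), (179)), ((21), (160)), ((14), (183)), ((14), (182)), ((3), (167)), ((156), (162)), ((142), (160))]200 [((149), (168)), ((152), (175)), ((5), (166)), ((17), (179)), ((16), (179)), ((16), (180)), ((17), (180)), ((18), (155)), ((16), (186)), ((18), (181)), ((3), (156)), ((151), (171)), ((140), (171))]225 [((144), (170)), ((152), (168)), ((3), (155)), ((16), (178)), ((14), (177)), ((14), (178)), ((17), (180)), ((5), (150)), ((130), (145)), ((117), (150)), ((120), (153)), ((123), (149)), ((113), (154))]238 [((145), (167)), ((151), (165)), ((5), (155)), ((17), (178)), ((14), (178)), ((16), (180)), ((17), (179)), ((12), (151)), ((158), (170)), ((139), (172)), ((146), (171)), ((143), (168)), ((140), (169))][573.47527124  71.99441982 112.        ] [593.26040943 -45.4715039  112.        ] 119.12050591567383 [583.36784033  13.26145796 112.        ] 9.560762256401315[600.52528747 125.09672701 136.        ] [598.42759731 122.36186602 150.        ][624.33224227 -28.25596521 136.        ] [621.06257366 -23.44151757 150.        ][627.43482408 135.90341149 136.        ] [624.01242032 132.63655464 150.        ][651.60020496 -23.91518999 136.        ] [646.98817801 -19.31443179 150.        ]
```

```bash
python3 -c "
from h import *
go(583,12.5,96,99.4)"
```

```text
at [569.3   0.9 249.8] [-180.    0.   99.] t 2.22 w 36.5
shift [0.0094 0.0154 0.1538] turn [-0.03  0.02 -0.36] rows 3.7 0.1
```

Request:
send_rows --targets "0.0094 0.0154 0.03 0 0 -0.4 30;0.0094 0.0154 0.03 0 0 -0.4 30;0.0094 0.0154 0.06 0 0 -0.4 30;0.0094 0.0154 0.085 0 0 -0.4 30;0.0094 0.0154 0.11 0 0 -0.4 30;0.0094 0.0154 0.125 0 0 -0.4 30;0.0094 0.0154 0.14 0 0 -0.4 30;0.0094 0.0154 0.15 0 0 -0.4 30;0.0094 0.0154 0.154 0 0 -0.4 30;0.0094 0.0154 0.154 0 0 -0.4 30"

```text
time_s: 3.05
ee_pos: [583.2, 13.0, 95.4]
ee_rot: [-179.9, -0.0, 99.5]
force: [-0.5, -0.3, 1.9]
gripper_width: 27.3
gripper_force: 0.0
```

Request:
send_rows --targets "0 0 0 0 0 0 5;0 0 0 0 0 0 5;0 0 0 0 0 0 5;0 0 0 0 0 0 5;0 0 0 0 0 0 5;0 0 0 0 0 0 5" --grip_force 20

```text
time_s: 3.55
ee_pos: [584.4, 13.5, 96.8]
ee_rot: [179.9, 0.0, 99.5]
force: [-0.8, -1.2, 6.3]
gripper_width: 10.6
gripper_force: 20.0
```

Request:
send_rows --targets "0 -0.008 0 0 0 0 5;0 -0.018 0 0 0 0 5;0 -0.03 0 0 0 0 5;0 -0.042 0 0 0 0 5;0 -0.054 0 0 0 0 5;0 -0.066 0 0 0 0 5;0 -0.078 0 0 0 0 5;0 -0.09 0 0 0 0 5;0 -0.1 0 0 0 0 5;0 -0.11 0 0 0 0 5;0 -0.115 0 0 0 0 5;0 -0.115 0 0 0 0 5"

```text
time_s: 4.55
ee_pos: [469.3, -6.4, 96.7]
ee_rot: [180.0, 0.1, 99.6]
force: [-0.3, -3.2, 8.5]
gripper_width: 10.4
gripper_force: 20.0
```

Request:
send_rows --targets "0 -0.008 0 0 0 0 5;0 -0.014 0 0 0 0 5;0 -0.018 0 0 0 0 5;0 -0.02 0 0 0 0 5;0 -0.02 0 0 0 0 5;0 -0.02 0 0 0 0 5"

```text
time_s: 5.05
ee_pos: [450.4, -9.7, 96.7]
ee_rot: [179.9, 0.1, 99.6]
force: [-0.2, -4.8, 9.2]
gripper_width: 10.8
gripper_force: 20.0
```

Request:
send_rows --targets "0 -0.002 0 0 0 0 5;0 -0.004 0 0 0 0 5;0 -0.006 0 0 0 0 5;0 -0.008 0 0 0 0 5;0 -0.008 0 0 0 0 5;0 -0.008 0 0 0 0 5"

```text
time_s: 5.55
ee_pos: [442.9, -11.0, 96.7]
ee_rot: [179.9, 0.1, 99.6]
force: [0.4, -3.9, 8.6]
gripper_width: 11.0
gripper_force: 20.0
```

Request:
send_rows --targets "0 -0.002 0 0 0 0 5;0 -0.003 0 0 0 0 5;0 -0.004 0 0 0 0 5;0 -0.005 0 0 0 0 5;0 -0.005 0 0 0 0 5"

```text
time_s: 5.97
ee_pos: [438.3, -11.8, 96.7]
ee_rot: [179.9, 0.1, 99.6]
force: [0.2, -4.9, 9.1]
gripper_width: 10.4
gripper_force: 20.0
```

Request:
send_rows --targets "0 -0.002 0 0 0 0 5;0 -0.003 0 0 0 0 5;0 -0.004 0 0 0 0 5;0 -0.005 0 0 0 0 5;0 -0.005 0 0 0 0 5"

```text
time_s: 6.38
ee_pos: [433.4, -12.7, 96.7]
ee_rot: [179.8, 0.2, 99.6]
force: [-0.2, -5.5, 8.2]
gripper_width: 10.3
gripper_force: 20.0
```

Request:
send_rows --targets "0 -0.002 0 0 0 0 5;0 -0.003 0 0 0 0 5;0 -0.004 0 0 0 0 5;0 -0.005 0 0 0 0 5;0 -0.005 0 0 0 0 5"

```text
time_s: 6.8
ee_pos: [431.2, -13.1, 96.8]
ee_rot: [179.5, 0.2, 99.5]
force: [7.2, -2.6, 1.7]
gripper_width: 10.1
gripper_force: 20.0
```

Request:
send_rows --targets "0 -0.001 0 0 0 0 5;0 -0.002 0 0 0 0 5;0 -0.003 0 0 0 0 5;0 -0.003 0 0 0 0 5;0 -0.003 0 0 0 0 5"

```text
time_s: 7.22
ee_pos: [431.2, -13.1, 96.8]
ee_rot: [179.2, 0.2, 99.5]
force: [13.9, -0.1, -6.0]
gripper_width: 10.5
gripper_force: 20.0
```

Request:
send_rows --targets "0 0.001 0 0 0 0 30;0 0.001 0 0 0 0 30;0 0.001 0 0 0 0 30;0 0.001 0 0 0 0 30;0 0.001 0 0 0 0 30;0 0.001 -0.03 0 0 0 30;0 0.001 -0.07 0 0 0 30;0 0.001 -0.11 0 0 0 30;0 0.001 -0.15 0 0 0 30;0 0.001 -0.18 0 0 0 30;0 0.001 -0.2 0 0 0 30;0 0.001 -0.2 0 0 0 30"

```text
time_s: 8.22
ee_pos: [427.6, -12.8, 300.0]
ee_rot: [179.5, 0.1, 99.5]
force: [0.3, -0.4, -0.4]
gripper_width: 27.8
gripper_force: 0.0
```

```bash
python3 -c "
from h import *
print(env.state()['force'])
t=grab('top'); f=grab('wrist')
a=cv2.resize(t['image'][90:290,230:430],(400,400),interpolation=cv2.INTER_CUBIC)
w=f['image']
cv2.imwrite('pics/v2.png',np.vstack([np.hstack([a,a*0])[:300,:640],w[:300]]))
go(453,303,150,116.6)"
```

```text
[ 0.31235554 -0.44888918 -0.44484274]
at [425.5 -12.7 295.5] [-180.    -0.    99.5] t 8.32 w 27.4
shift [0.3068 0.0794 0.1455] turn [-1.000e-02 -1.000e-02 -1.708e+01] rows 8.4 2.4
```

View pics/v2.png

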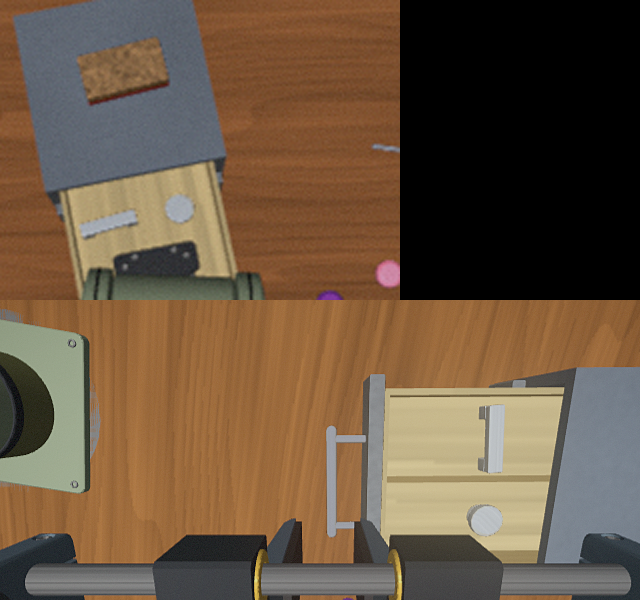

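Composite picture: in the top crop the drawer is out, with the pull in the left (+y) bay and the knob in the right bay. In the wrist view (row = picture row − 300) the front panel's inner edge is near col 385, the divider is at rows 177–184, the standing pull spans (483–503, 105–172), and the knob is at (486,220).

Request:
send_rows --targets "-0.048 0.064 0 0 0 0 60;-0.048 0.064 0 0 0 0 60;-0.048 0.064 0 0 0 0 60;-0.048 0.064 0 0 0 0 60;-0.048 0.064 0 0 0 0 60"

```text
time_s: 8.73
ee_pos: [495.7, -49.3, 293.7]
ee_rot: [-179.7, -0.1, 99.5]
force: [0.2, 0.9, -0.2]
gripper_width: 54.1
gripper_force: 0.0
```

```bash
python3 -c "
from h import *
f=grab('wrist','w3');print(f['eye'],f['attitude'],env.state()['ee_pos'])
cv2.imwrite('pics/w3b.png',cv2.resize(f['image'][:240,200:600],(800,480),interpolation=cv2.INTER_CUBIC))
"
```

```text
[484.44914218  18.7983622  464.53929959] [-14.24127624   0.23730984   9.46814458] [495.6107792  -49.12213312 294.36993725]
```

View pics/w3b.png

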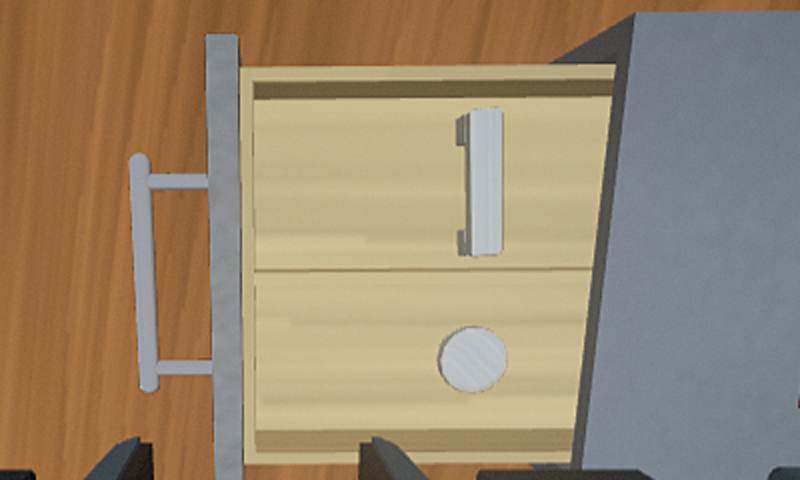

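Crop (×2, offset col 200): inner front wall at x≈254, left wall floor edge at row 97, divider at row 269, right wall floor edge at row 430. The standing pull spans (457–503, 107–257) and the standing knob's head is centred at (473,359). The front of both bays is free.

```bash
python3 -c "
from h import *
np.set_printoptions(precision=1,suppress=True)
f=grab('wrist')
u=np.radians(9.4); M=np.array([[np.cos(u),np.sin(u)],[-np.sin(u),np.cos(u)]])
H=np.array([431.3,-13.5])
def q(n,p,z):
    P=plane(f,(200+p[0]/2,p[1]/2),z); print(n,z,P,'cab-rel handle',M@(P[:2]-H))
q('bar top end',(139,158),112);q('bar bot end',(150,388),112)
for z in(128,85): q('front inner up',(254,120),z); q('front inner low',(256,400),z)
q('panel outer',(243,269),136)
q('divider far',(300,269),125);q('divider far',(560,269),125)
q('L wall floor',(400,97),85);q('R wall floor',(400,430),85)
q('L wall top',(400,80),128);q('R wall top',(400,452),128)
q('pull c',(485,182),112);q('pull front foot',(462,130),85);q('knob c',(473,359),113)
for p in((130,250,230,150),): pass
go(453,303,150,116.6)"
```

```text
bar top end 112 [420.9  44.7 112. ] cab-rel handle [-0.8 59.2]
bar bot end 112 [441.  -69.5 112. ] cab-rel handle [  0.4 -56.8]
front inner up 128 [474.3  68.9 128. ] cab-rel handle [55.8 74.2]
front inner low 128 [497.3 -62.8 128. ] cab-rel handle [ 57.  -59.4]
front inner up 85 [473.   75.2  85. ] cab-rel handle [55.6 80.7]
front inner low 85 [498.9 -73.2  85. ] cab-rel handle [ 57.  -69.9]
panel outer 136 [480.2   1.5 136. ] cab-rel handle [50.7  6.9]
divider far 125 [507.8   5.6 125. ] cab-rel handle [78.6  6.4]
divider far 125 [633.8  26.7 125. ] cab-rel handle [206.4   6.6]
L wall floor 85 [545.8  98.6  85. ] cab-rel handle [131.3  91.9]
R wall floor 85 [584.8 -77.   85. ] cab-rel handle [141.  -87.8]
L wall top 128 [537.3  96.6 128. ] cab-rel handle [122.5  91.4]
R wall top 128 [576.  -77.9 128. ] cab-rel handle [132.2 -87.1]
pull c 112 [591.4  61.8 112. ] cab-rel handle [170.2  48.2]
pull front foot 85 [581.3  88.3  85. ] cab-rel handle [164.6  76. ]
knob c 113 [606.8 -25.6 113. ] cab-rel handle [171.1 -40.6]
at [495.7 -49.1 294.9] [-179.9   -0.    99.5] t 8.83 w 54.5
shift [0.4 0.  0.1] turn [ -0.1  -0.1 -17.1] rows 9.2 2.4
```

```bash
python3 -c "
from h import *
np.set_printoptions(precision=4,suppress=True)
f=grab('wrist');t=grab('top')
print(tri(f,(200+473/2,359/2),t,(319.5,194)),tri(f,(200+485/2,91),t,(285,201.5)))
u=np.radians(9.4);H=np.array([431.3,-13.5])
for x,y in((104,47.7),(100,-44.3)): print(H+x*np.array([np.cos(u),np.sin(u)])+y*np.array([-np.sin(u),np.cos(u)]))
go(480,249,200,116.6)"
```

```text
(array([607.5632, -26.9518, 110.2891]), np.float64(2.488825998419419)) (array([585.0133,  57.0364, 137.4316]), np.float64(4.075973186648598))
[526.1129  50.5454]
[537.1926 -40.8726]
at [496.1 -49.  295.7] [-180.    -0.    99.6] t 8.93 w 55.1
shift [0.2966 0.0336 0.0958] turn [ -0.02  -0.01 -17.05] rows 7.5 2.4
```

Request:
send_rows --targets "0.297 0.034 0.096 0 0 -17 40;0.297 0.034 0.096 0 0 -17 40;0.297 0.034 0.096 0 0 -17 40;0.297 0.034 0.096 0 0 -17 40;0.297 0.034 0.096 0 0 -17 40;0.297 0.034 0.096 0 0 -17 40;0.297 0.034 0.096 0 0 -17 40;0.297 0.034 0.096 0 0 -17 40;0.297 0.034 0.096 0 0 -17 40;0.297 0.034 0.096 0 0 -17 40;0.297 0.034 0.096 0 0 -17 40;0.297 0.034 0.096 0 0 -17 40"

```text
time_s: 9.93
ee_pos: [481.7, 247.9, 200.5]
ee_rot: [179.9, 0.0, 116.5]
force: [-0.5, -0.6, 0.1]
gripper_width: 36.6
gripper_force: 0.0
```

```bash
cat > pk.py <<'E'
from h import *
import sys
np.set_printoptions(precision=2,suppress=True)
def look(zt,name):
    f=grab('wrist',name)
    for a,c,b in blobs(f,(60,5,600,230),60,150,200)[:3]:
        Q=[plane(f,p,zt) for p in b]; e=[np.linalg.norm(Q[i]-Q[i-1]) for i in range(4)]
        i=int(np.argmax(e)); v=Q[i]-Q[i-1]
        print(a,c,b.tolist(),'centre',np.mean(Q,0),'moment',plane(f,c,zt),'edges',np.array(e),'ang',np.degrees(np.arctan2(v[1],v[0]))%180)
    return f
E
python3 -c "
from pk import *
look(27,'w4'); go(453,303,200,116.6)"
```

```text
3683.5 [551.22 201.86] [[496.0, 173.0], [599.0, 173.0], [599.0, 229.0], [496.0, 229.0]] centre [695.65 334.76  27.  ] moment [699.31 336.25  27.  ] edges [ 60.97 105.81  61.73 110.39] ang 26.387057716913404
1077.0 [326.51 122.93] [[319.0, 87.0], [334.0, 87.0], [334.0, 159.0], [319.0, 159.0]] centre [452.91 302.74  27.  ] moment [452.5 303.6  27. ] edges [69.34 14.46 69.34 15.22] ang 116.6896999466669
at [481.8 247.9 200.6] [179.9   0.  116.4] t 9.98 w 36.9
shift [ 0.06 -0.    0.  ] turn [ 0.07  0.02 -0.17] rows 1.5 0.0
```

View pics/w4.png

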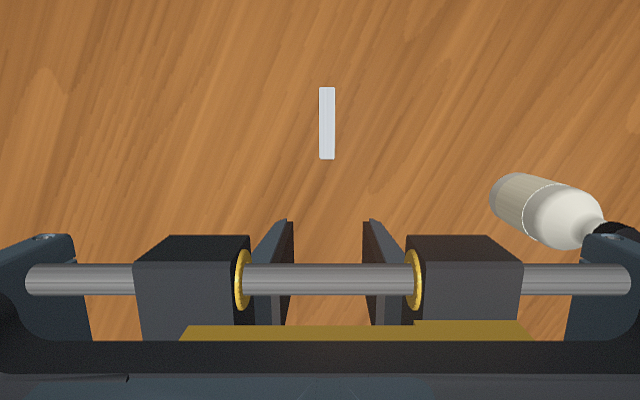

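The bar pull lies at cols 319–334, rows 87–159, aligned with the tool. The glue bottle is at the right, about (550,210), clear of the gripper.

Request:
send_rows --targets "0.03 0 0.02 0 0 -0.2 30;0.061 0 0.05 0 0 -0.2 30;0.061 0 0.085 0 0 -0.2 30;0.061 0 0.12 0 0 -0.2 30;0.061 0 0.15 0 0 -0.2 30;0.061 0 0.17 0 0 -0.2 30;0.061 0 0.185 0 0 -0.2 30;0.061 0 0.193 0 0 -0.2 30;0.061 0 0.195 0 0 -0.2 30;0.061 0 0.196 0 0 -0.2 30;0.061 0 0.196 0 0 -0.2 30"

```text
time_s: 10.9
ee_pos: [455.2, 303.6, 4.7]
ee_rot: [179.9, -0.0, 116.7]
force: [-0.5, 0.8, 0.4]
gripper_width: 27.2
gripper_force: 0.0
```

Request:
send_rows --targets "0 0 0 0 0 0 5;0 0 0 0 0 0 5;0 0 0 0 0 0 5;0 0 0 0 0 0 5;0 0 0 0 0 0 5" --grip_force 15

```text
time_s: 11.32
ee_pos: [454.9, 303.9, 4.8]
ee_rot: [179.9, 0.0, 116.7]
force: [-0.1, -1.0, 6.5]
gripper_width: 15.9
gripper_force: 15.0
```

Request:
send_rows --targets "0 0 -0.03 0 0 0 5;0 0 -0.07 0 0 0 5;0 0 -0.11 0 0 0 5;0 0 -0.15 0 0 0 5;0 0 -0.19 0 0 0 5;0 0 -0.22 0 0 0 5;0 0 -0.22 0 0 0 5;0 0 -0.22 0 0 0 5"

```text
time_s: 11.98
ee_pos: [454.9, 304.0, 225.4]
ee_rot: [179.8, -0.0, 116.7]
force: [-0.8, -0.7, -0.7]
gripper_width: 15.9
gripper_force: 15.0
```

```bash
python3 -c "
from h import *
go(526.1,50.5,225,9.4)"
```

```text
at [454.9 304.  225.4] [179.8  -0.  116.7] t 11.98 w 15.9
shift [-2.585e-01 -5.040e-02  1.000e-04] turn [  0.14  -0.23 107.32] rows 6.3 15.0
```

Request:
send_rows --targets "-0.258 -0.05 0 0 0 107.3 5;-0.258 -0.05 0 0 0 107.3 5;-0.258 -0.05 0 0 0 107.3 5;-0.258 -0.05 0 0 0 107.3 5;-0.258 -0.05 0 0 0 107.3 5;-0.258 -0.05 0 0 0 107.3 5;-0.258 -0.05 0 0 0 107.3 5;-0.258 -0.05 0 0 0 107.3 5;-0.258 -0.05 0 0 0 107.3 5;-0.258 -0.05 0 0 0 107.3 5;-0.258 -0.05 0 0 0 107.3 5;-0.258 -0.05 0 0 0 107.3 5"

```text
time_s: 12.98
ee_pos: [524.3, 50.4, 221.2]
ee_rot: [-179.9, 0.3, 30.4]
force: [0.9, -0.5, -0.0]
gripper_width: 15.9
gripper_force: 15.0
```

Request:
send_rows --targets "0 0 0 0 0 20.6 5;0 0 0 0 0 20.6 5;0 0 0 0 0 20.6 5;0 0 0 0 0 20.6 5;0 0 0 0 0 20.6 5"

```text
time_s: 13.4
ee_pos: [524.6, 50.6, 221.9]
ee_rot: [-180.0, 0.2, 10.3]
force: [-0.6, -0.0, -0.9]
gripper_width: 15.9
gripper_force: 15.0
```

```bash
python3 -c "
from h import *
f=grab('wrist','w5');go(526.1,50.5,90,9.4)"
```

```text
at [524.8  50.6 222.3] [-180.     0.2   10.3] t 13.45 w 16.1
shift [0.0016 0.0004 0.1323] turn [-0.01  0.17  0.93] rows 3.2 0.1
```

View pics/w5.png

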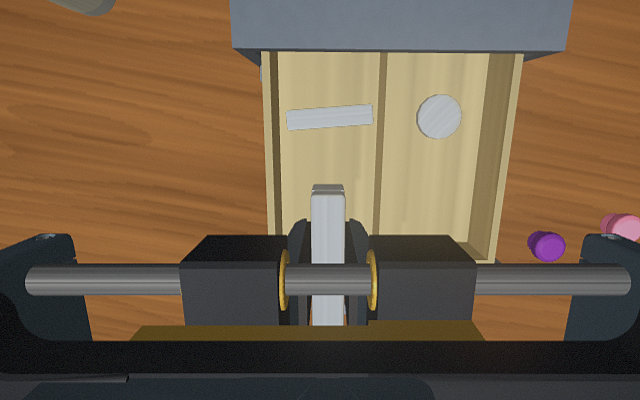

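The held pull (312–345, 185–325) is lengthwise over the left bay, in front of the standing pull (286–374, 105–130). The right bay holds the knob at (439,116).

Request:
send_rows --targets "0.0015 0 0.02 0 0 0.9 5;0.0015 0 0.05 0 0 0.9 5;0.0015 0 0.075 0 0 0.9 5;0.0015 0 0.1 0 0 0.9 5;0.0015 0 0.115 0 0 0.9 5;0.0015 0 0.122 0 0 0.9 5;0.0015 0 0.127 0 0 0.9 5;0.0015 0 0.13 0 0 0.9 5;0.0015 0 0.131 0 0 0.9 5;0.0015 0 0.131 0 0 0.9 5;0.0015 0 0.131 0 0 0.9 5"

```text
time_s: 14.37
ee_pos: [527.7, 50.9, 93.6]
ee_rot: [180.0, -0.1, 9.3]
force: [-0.1, 0.1, -0.4]
gripper_width: 16.1
gripper_force: 15.0
```

Request:
send_rows --targets "0 0 0.001 0 0 0 5;0 0 0.002 0 0 0 5;0 0 0.003 0 0 0 5;0 0 0.003 0 0 0 5;0 0 0.003 0 0 0 5"

```text
time_s: 14.78
ee_pos: [527.1, 50.9, 89.8]
ee_rot: [180.0, -0.0, 9.3]
force: [0.4, -0.6, -0.3]
gripper_width: 15.8
gripper_force: 15.0
```

Request:
send_rows --targets "0 0 0.0005 0 0 0 5;0 0 0.001 0 0 0 5;0 0 0.001 0 0 0 5;0 0 0.001 0 0 0 5"

```text
time_s: 15.12
ee_pos: [527.7, 51.0, 89.7]
ee_rot: [180.0, -0.1, 9.3]
force: [0.1, -0.1, 5.5]
gripper_width: 15.7
gripper_force: 15.0
```

Contact with the floor at the expected height. I'll release to 32 mm and lift.

Request:
send_rows --targets "0 0 0 0 0 0 35;0 0 0 0 0 0 35;0 0 0 0 0 0 35;0 0 0 0 0 0 35;0 0 -0.015 0 0 0 35;0 0 -0.04 0 0 0 35;0 0 -0.08 0 0 0 35;0 0 -0.12 0 0 0 35;0 0 -0.15 0 0 0 35;0 0 -0.16 0 0 0 35;0 0 -0.16 0 0 0 35"

```text
time_s: 16.03
ee_pos: [528.6, 51.0, 251.6]
ee_rot: [180.0, -0.4, 9.3]
force: [0.8, 0.1, -0.3]
gripper_width: 32.0
gripper_force: 0.0
```

```bash
python3 -c "
from h import *
# knob approach: yaw 9.4+0, camera above knob => tcp = knob - 60*toolx, yaw -20
y=np.radians(9.4);go(452-65*np.cos(y),-305.5-65*np.sin(y),200,9.4)"
```

```text
at [528.6  51.  251.6] [180.   -0.4   9.3] t 16.03 w 32.0
shift [-0.1984  0.3396  0.0506] turn [ 0.04 -0.36 -0.13] rows 9.5 0.1
```

Request:
send_rows --targets "-0.198 0.34 0.05 0 -0.3 0 55;-0.198 0.34 0.05 0 -0.3 0 55;-0.198 0.34 0.05 0 -0.3 0 55;-0.198 0.34 0.05 0 -0.3 0 55;-0.198 0.34 0.05 0 -0.3 0 55;-0.198 0.34 0.05 0 -0.3 0 55;-0.198 0.34 0.05 0 -0.3 0 55;-0.198 0.34 0.05 0 -0.3 0 55;-0.198 0.34 0.05 0 -0.3 0 55;-0.198 0.34 0.05 0 -0.3 0 55;-0.198 0.34 0.05 0 -0.3 0 55;-0.198 0.34 0.05 0 -0.3 0 55"

```text
time_s: 17.03
ee_pos: [385.0, -316.4, 196.3]
ee_rot: [-179.8, 0.5, 9.1]
force: [-0.8, 0.8, -1.1]
gripper_width: 49.9
gripper_force: 0.0
```

```bash
python3 -c "
from pk import *
f=look(28,'w6');go(452,-305.5,200,9.4)
t=grab('top');b=blobs(t,(410,240,450,275));print(b[0][1]) if b else 0
"
```

```text
1007.0 [327.6  115.96] [[310.0, 98.0], [345.0, 98.0], [345.0, 134.0], [310.0, 134.0]] centre [ 451.65 -305.13   28.  ] moment [ 451.92 -305.19   28.  ] edges [33.75 33.42 33.74 34.3 ] ang 99.09361173575599
595.5 [332.21  28.03] [[319.0, 42.0], [319.0, 13.0], [345.0, 13.0], [345.0, 42.0]] centre [ 529.33 -296.86   28.  ] moment [ 529.05 -297.11   28.  ] edges [23.86 23.99 23.39 23.99] ang 8.712426287736196
554.5 [403.12  61.94] [[390.0, 48.0], [416.0, 48.0], [416.0, 76.0], [390.0, 76.0]] centre [ 510.88 -366.78   28.  ] moment [ 511.07 -366.86   28.  ] edges [24.31 23.93 24.33 24.4 ] ang 99.06020122754053
at [ 385.6 -315.7  196.9] [-179.8    0.4    9.2] t 17.08 w 50.3
shift [ 0.07  0.   -0.  ] turn [-0.19  0.42 -0.18] rows 1.6 0.1
[429.29 256.63]
```

View pics/w6.png

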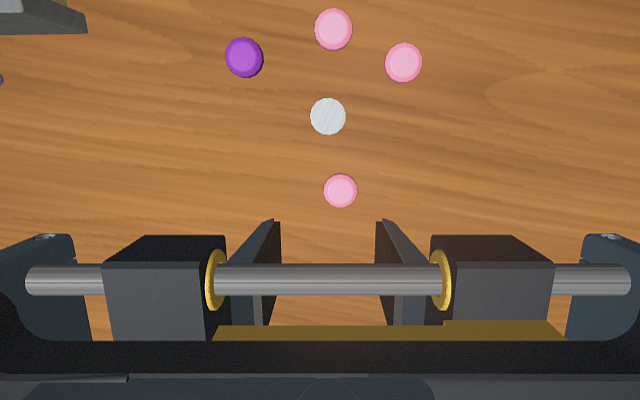

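The grey knob is at (328,116). Pink ones are at (333,29), (403,62) and (340,190), purple at (244,57), all clear of the fingers.

```bash
python3 -c "
from h import *
go(452,-305.3,4,9.4)"
```

```text
at [ 386.1 -315.3  197.5] [-179.9    0.4    9.3] t 17.13 w 50.1
shift [0.0679 0.0012 0.193 ] turn [-0.15  0.39 -0.11] rows 4.9 0.1
```

Request:
send_rows --targets "0.033 0.001 0.02 0 0 0 55;0.066 0.001 0.06 0 0 0 55;0.066 0.001 0.1 0 0 0 55;0.066 0.001 0.13 0 0 0 55;0.066 0.001 0.145 0 0 0 55;0.066 0.001 0.145 0 0 0 55;0.066 0.001 0.145 0 0 0 55"

```text
time_s: 17.72
ee_pos: [451.3, -305.6, 53.0]
ee_rot: [-179.9, 0.4, 9.4]
force: [0.3, 0.0, 0.3]
gripper_width: 50.4
gripper_force: 0.0
```

```bash
python3 -c "
from h import *
go(452,-305.3,4,9.4)"
```

```text
at [ 451.3 -305.6   53. ] [-179.9    0.4    9.4] t 17.72 w 50.4
shift [ 0.0011 -0.0001  0.049 ] turn [-0.08  0.37 -0.01] rows 1.2 0.1
```

Request:
send_rows --targets "0.001 0 0.015 0 0.4 0 55;0.001 0 0.03 0 0.4 0 55;0.001 0 0.042 0 0.4 0 55;0.001 0 0.048 0 0.4 0 55;0.001 0 0.049 0 0.4 0 55;0.001 0 0.049 0 0.4 0 55"

```text
time_s: 18.22
ee_pos: [452.6, -307.2, 5.6]
ee_rot: [179.9, -0.2, 9.3]
force: [-1.1, -0.4, 0.1]
gripper_width: 49.9
gripper_force: 0.0
```

Request:
send_rows --targets "0 0 0 0 0 0 25;0 0 0 0 0 0 25;0 0 0 0 0 0 25;0 0 0 0 0 0 25;0 0 0 0 0 0 25" --grip_force 15

```text
time_s: 18.63
ee_pos: [452.3, -307.2, 5.3]
ee_rot: [179.9, -0.2, 9.3]
force: [-0.2, 1.7, 6.3]
gripper_width: 34.9
gripper_force: 15.0
```

Request:
send_rows --targets "0 0 -0.03 0 0 0 25;0 0 -0.07 0 0 0 25;0 0 -0.11 0 0 0 25;0 0 -0.15 0 0 0 25;0 0 -0.19 0 0 0 25;0 0 -0.22 0 0 0 25;0 0 -0.22 0 0 0 25;0 0 -0.22 0 0 0 25"

```text
time_s: 19.3
ee_pos: [451.9, -307.5, 226.1]
ee_rot: [179.8, -0.3, 9.3]
force: [-1.1, 0.7, -1.7]
gripper_width: 34.4
gripper_force: 15.0
```

```bash
python3 -c "
from h import *
go(537.2,-40.9,225,9.4)"
```

```text
at [ 451.9 -307.5  226.1] [179.8  -0.3   9.3] t 19.3 w 34.4
shift [ 0.1271 -0.2494  0.0009] turn [ 0.17 -0.26 -0.13] rows 6.7 0.0
```

Request:
send_rows --targets "0.127 -0.249 0 0.2 -0.3 -0.1 25;0.127 -0.249 0 0.2 -0.3 -0.1 25;0.127 -0.249 0 0.2 -0.3 -0.1 25;0.127 -0.249 0 0.2 -0.3 -0.1 25;0.127 -0.249 0 0.2 -0.3 -0.1 25;0.127 -0.249 0 0.2 -0.3 -0.1 25;0.127 -0.249 0 0.2 -0.3 -0.1 25;0.127 -0.249 0 0.2 -0.3 -0.1 25;0.127 -0.249 0 0.2 -0.3 -0.1 25;0.127 -0.249 0 0.2 -0.3 -0.1 25;0.127 -0.249 0 0.2 -0.3 -0.1 25;0.127 -0.249 0 0.2 -0.3 -0.1 25"

```text
time_s: 20.3
ee_pos: [536.0, -42.0, 224.1]
ee_rot: [-179.8, 0.3, 9.3]
force: [0.4, -0.4, -1.1]
gripper_width: 34.6
gripper_force: 15.0
```

```bash
python3 -c "
from h import *
f=grab('wrist','w7'); go(537.2,-40.9,94,9.4)
u=np.radians(9.4);H=np.array([431.3,-13.5])
w=lambda x,y,z:np.r_[H+x*np.array([np.cos(u),np.sin(u)])+y*np.array([-np.sin(u),np.cos(u)]),z]
for n,P in(('L',w(150,90.7,128)),('R',w(150,-87.3,128)),('div',w(150,1.7,125)),('knob',w(171,-40.6,113)),('pull',w(170,48.2,112)),('front',w(56.3,-80,128))): print(n,np.round(proj(f,P)))"
```

```text
at [536.2 -42.  224.3] [-179.8    0.2    9.3] t 20.35 w 34.8
shift [ 0.0018 -0.0005  0.1303] turn [-0.2   0.24 -0.14] rows 3.1 0.0
L [152. 140.]
R [382. 139.]
div [268. 139.]
knob [322. 111.]
pull [212. 113.]
front [369. 252.]
```

View pics/w7.png

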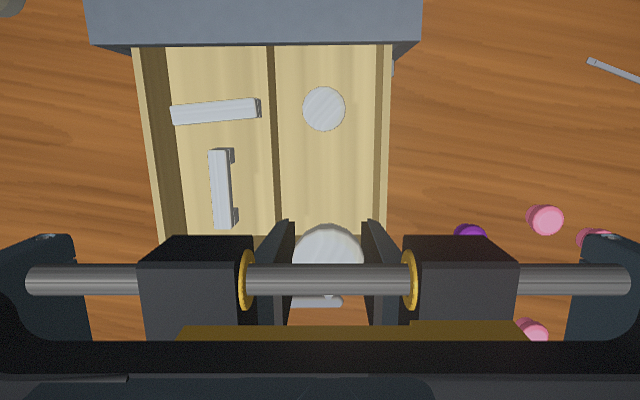

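The loose pull stands in the left bay at (222,188), ahead of the other one at (215,110). The held knob, at about col 328, is centred between the divider (277) and the right wall (378).

Request:
send_rows --targets "0.0015 0 0.02 0 0.2 0 25;0.0015 0 0.05 0 0.2 0 25;0.0015 0 0.075 0 0.2 0 25;0.0015 0 0.1 0 0.2 0 25;0.0015 0 0.115 0 0.2 0 25;0.0015 0 0.122 0 0.2 0 25;0.0015 0 0.127 0 0.2 0 25;0.0015 0 0.129 0 0.2 0 25;0.0015 0 0.129 0 0.2 0 25;0.0015 0 0.129 0 0.2 0 25"

```text
time_s: 21.18
ee_pos: [538.3, -40.4, 96.6]
ee_rot: [-179.8, -0.1, 9.4]
force: [0.0, 0.2, -1.0]
gripper_width: 34.8
gripper_force: 15.0
```

Request:
send_rows --targets "0 0 0.002 0 0 0 25;0 0 0.004 0 0 0 25;0 0 0.005 0 0 0 25;0 0 0.005 0 0 0 25;0 0 0.005 0 0 0 25"

```text
time_s: 21.6
ee_pos: [537.5, -40.1, 90.6]
ee_rot: [-179.8, 0.0, 9.4]
force: [-0.2, 0.1, -0.4]
gripper_width: 34.8
gripper_force: 15.0
```

Request:
send_rows --targets "0 0 0.0005 0 0 0 25;0 0 0.001 0 0 0 25;0 0 0.001 0 0 0 25;0 0 0.001 0 0 0 25"

```text
time_s: 21.93
ee_pos: [538.0, -40.1, 90.4]
ee_rot: [-179.8, -0.1, 9.4]
force: [-1.3, 1.3, 5.8]
gripper_width: 34.9
gripper_force: 15.0
```

Contact. Release to about 46 mm and lift.

Request:
send_rows --targets "0 0 0 0 0 0 49;0 0 0 0 0 0 49;0 0 0 0 0 0 49;0 0 0 0 0 0 49;0 0 0 0 0 0 49;0 0 -0.015 0 0 0 49;0 0 -0.04 0 0 0 49;0 0 -0.08 0 0 0 49;0 0 -0.12 0 0 0 49;0 0 -0.16 0 0 0 49;0 0 -0.19 0 0 0 49;0 0 -0.19 0 0 0 49"

```text
time_s: 22.93
ee_pos: [540.9, -41.1, 286.8]
ee_rot: [180.0, -0.8, 9.4]
force: [0.5, -0.2, 0.3]
gripper_width: 44.7
gripper_force: 0.0
```

Request:
send_rows --targets "-0.1 0 0 0 0 0 49;-0.1 0 0 0 0 0 49;-0.1 0 0 0 0 0 49;-0.1 0 0 0 0 0 49;-0.1 0 0 0 0 0 49;-0.1 0 0 0 0 0 49"

```text
time_s: 23.43
ee_pos: [439.9, -57.1, 279.5]
ee_rot: [-179.8, -0.0, 9.4]
force: [-0.7, -0.4, 0.4]
gripper_width: 44.6
gripper_force: 0.0
```

```bash
python3 -c "
from h import *
f=grab('wrist','w8');s=grab('scene')
o=np.vstack([f['image'][:240],np.pad(cv2.resize(s['image'][140:320,200:480],(560,360)),((0,0),(0,80),(0,0)))]);cv2.imwrite('pics/v8.png',o)
u=np.radians(9.4);H=np.array([431.3,-13.5])
e=np.array([np.cos(u),np.sin(u)])
for y in(59,-57): print(proj(f,np.r_[H+y*np.array([-e[1],e[0]]),112]))
print(env.state()['force'],env.state()['ee_pos'])"
```

```text
[226.46872083 187.74140244]
[340.34629606 187.68761957]
[ 0.42064715 -0.79166783  0.5410328 ] [440.09326649 -57.00383932 279.28729091]
```

View pics/v8.png

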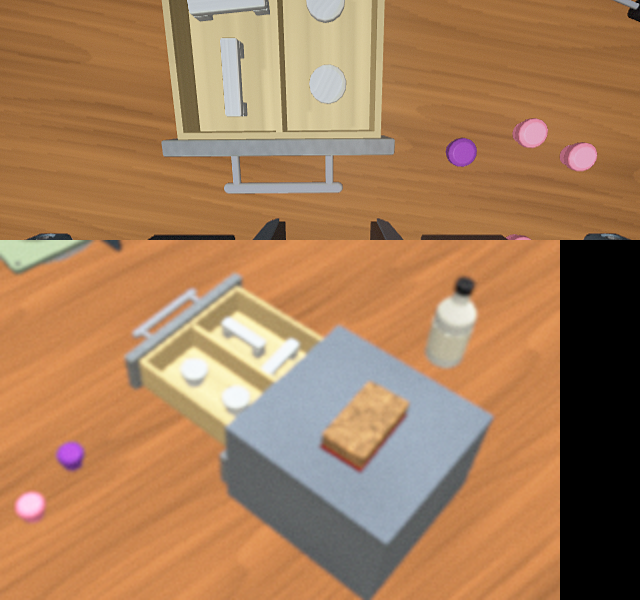

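Both parts stand upright in the right bays: pull at (232,77), knob at (327,84). The handle bar at row 188 matches its position at the stop, and nothing else has moved. Handing in.

```bash
python3 -c "
from h import *
print(env.job_done())"
```

```text
the job is handed in; nothing more can be done
None
```

The job is handed in: the drawer is out to its stop, the loose bar pull stands in the left bay and the loose knob in the right bay, each with its own kind; the last images show no bystander disturbed.

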